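# Catch tray under the bench pin

## Task

Before filing starts on this jeweller's bench, slide the cream catch tray in under the wooden bench pin, handle end out, until the tip of the pin stands over the middle of the tray. Leave the tray flat on the bench, centred under the pin and in line with it. Do not touch the pin or its steel stand with the tray or the gripper, and leave the blue tray where it is.

Things in the scene. Friction and masses are not known exactly. Their poses are not given: they have to be found in the camera images.
- cream_tray_mid (a point): Middle of the loose cream plastic catch tray (0.17 to 0.33 kg, slides freely on the bench): an open box 130 mm long (its x), 100 mm wide (its y), 22 mm high, walls 4 mm. The point is the box's centre, 11 mm above its underside; z is up. A grip bar sticks out of its -x end, which at the start points roughly towards the robot.
- cream_tray_grip (a point): Centre of the cream tray's dark wooden grip bar, on the tray's axes: bar 50 mm long (x), 20 mm wide (y), 28 mm high, from 10 to 38 mm above the bench; so the point is 24 mm above the bench. It lies 90 mm along -x from the tray's middle, and sticks out of the end wall. Pinch it from above, across y.
- blue_tray_mid (a point): Middle of the blue tray, a bystander of the same shape and size as the cream one. It lies on the other side of the bench pin and must stay there.
- bench_pin: Fixed bench pin: pale wooden board, 70 mm wide, overhanging from a steel stand, V notch in its free end. Origin: on the bench straight below the tip (midway between the two prong ends). x runs from the tip back to the stand, z up. Wood underside 62 mm above the bench, top 80 mm. Stand: x = 130 to 280 mm, 130 mm wide, 116 mm high. Under the pin the space is empty up to the stand.
Not all that is in view belongs to the job. Leave any pink or yellow look-alike of the part that bears cream_tray_mid alone.

How it is judged:
At the end, for the whole second after the job is handed in: The middle of the cream tray is below the pin's tip, within 20 mm along the pin and 18 mm across it; the tray is in line with the pin, grip bar on the open side, within 0.2 rad (11 degrees) and lies flat on the bench, at rest (x of cream_tray_mid in the frame of bench_pin between -0.02 and 0.02 m and y of cream_tray_mid in the frame of bench_pin between -0.018 and 0.018 m and x of cream_tray_grip in the frame of bench_pin below -0.05 m and angle between the x axis of cream_tray_mid and the x axis of bench_pin, either way round below 0.2 rad and angle between cream_tray_mid's own z axis and vertical below 0.06 rad and height (world z) of cream_tray_mid below 0.016 m); the robot touches nothing.
It fails at once if the bench pin or its stand is touched (contact force between bench_pin and anything else above 1 N).
It fails at once if the blue tray is moved by more than 20 mm (distance of blue_tray_mid from where it was at the start of the episode above 0.02 m).
It also fails if it takes over 38 s, if anything falls off the work surface, if the arm or the gripper's body presses on something with over 40 N, if the wrist force passes 120 N, or if a joint passes its speed limit or range.

## Robot

A 6-joint arm with a two-finger parallel gripper is mounted at the origin on the work surface. World frame = base frame: x ahead of the robot, y to its left, z up, the work surface at z = 0. Lengths are in m, angles in rad, forces in N, time in s.
With the tool pointing down it reaches from about 0.4 to 0.825 m from the base axis. Payload 7 kg.
Tool frame: the origin (TCP) lies on the mounting face of the last link; the fingertips stand arm.tcp_to_tips ahead of it and the grasp point (between the pads) lies 159 mm ahead of it (arm.tcp_to_tips is the distance from the TCP to the fingertips, in m); z points along the fingers, y is the direction in which the jaws open and shut (so a half turn about z gives the same grasp; the last joint's range is limited). The gripper opens to 88 mm and grips with 3 to 60 N. Pads are 19 mm wide; open, the fingers measure 130 mm over their backs; the gripper's body (78 mm by 193 mm) begins 47 mm behind the grasp point.
Start: joints at [1.572, 0.359, 0.012, 0, -1.224, -0.288], TCP at [0.191, 0.647, 0.405] pointing down, gripper open.
Joint ranges: [-3.07, 3.07], [-1.43, 2.12], [-1.02, 1.25], [-3.03, 1.67], [-3.05, -0], [-3.03, 3.03]. Speed limits (rad/s): [2.39, 2.39, 3.01, 3.14, 3.14, 3.14].

## Interface

Orientations are given as [roll, pitch, yaw] about the fixed x, y, z axes, in that order (R = Rz(yaw) Ry(pitch) Rx(roll)).
In Python, from station import arm, cams, job_done, finder gives the robot as it stands.
- The arm moves only by the tool play_rows, never from a script. Its argument "targets" is a list that holds one entry, the list of rows, each a list of 4 numbers: the shift along the tool's x, y, z in m, then the turn about the tool's z in degrees. A call has 1 to 5 rows; each row is the pose to reach, as a shift and turn from the pose commanded when the call began, along the tool's axes at that moment; what a row does not reach only later rows make up. A row lasts 1/8 s, in which the tool goes at most 62.5 mm and 10.7 degrees, less where a joint would pass 70% of its speed; a pose out of reach is approached as far as the arm can. A call with a gripper value outside its range is refused whole. "grip" is the closure in counts, from 0 (fully open) to 255 (shut), set as the call begins (left out, the last holds). The fingers move at their own pace and stop on an object; "newtons" is the grip in N (left out, the last holds). Time passes only in rows, so rows that repeat a pose let the fingers close. It gives the time, the measured TCP pose, the force and the opening at its end, in the units of the state.
- arm.get_state(): the state, without advancing time (a new reading comes with each control period).
- cams.grab_frame(name): name is "scene" or "top"; returns (picture, depth): 384x512x3 uint8, red, green, blue; 384x512 float32, m along the optical axis (not along the pixel's ray), 0 where there is no reading.
- cams.camera_params(name): a dict with "intrinsics" (3x3 intrinsics, pixels), "position" and "attitude" of the camera in the world. Camera axes: x right, y down, z forward; pixel columns grow to the right and rows downward; lengths in m; the calibration is good to about 2 mm. A picture is of the moment at which its call begins. camera_params takes no time and is no camera call.
- job_done(): hands the job in, once; it reports no verdict.
Trained networks look in the newest picture that a camera, given by its name, has taken for a name from the list of things; names that differ only in an ending like _2 or _b are one class to them, and where a whole thing is asked for, a point or a joint stands for the part that bears it (a point fixed in the world has none). Each returns a list of dicts, best first, with "score" (0 to 1); they miss things now and then, are a little off and sometimes report something else, mostly with a low value. They report only what shows in the picture. A call takes as long as a camera call. They do not tell look-alikes from the thing itself.
- finder.find_in(camera, query): "xyz" ([x, y, z] in m, in world coordinates, good to about 4 mm: the middle of the surface that is visible of it).
- finder.masks_of(camera, query): "mask" (384x512 bool, what is visible of it).
The state is a dict: "t": time; "q": joint angles; "qd": joint speeds; "joint_efforts": joint torques, N m; "eef_pos": TCP position; "ee_rot": TCP orientation; "force": force on the tool from outside, world axes, zero at the start; "moment": the same for the moment, N m; "width": finger opening in m.
Only numpy, scipy, OpenCV 4.12 (cv2) and the standard library are available. Lean on these libraries where they do the work, as an engineer would, in place of code of your own. Each camera call takes 0.05 s, during which the arm holds its last target. There are 200 camera calls.

## Working session

There is one attempt and no reset: what is moved stays moved. The work goes in short steps, Python scripts to look and compute and a tool call to move; the robot and the scene stay as the last step left them, time stands still between calls to the robot, and variables do not carry over. Pictures are saved under pics/ and viewed, about 8 in all and at most 12, crops included, and the job is handed in when it is done.

Besides the shell and the picture viewer there is one more tool, called after "Call:" as name(argument=value, ...), one argument or row to a line, values as JSON. play_rows: Moves the arm, as the interface text tells. Its arguments: {"type":"object","properties":{"targets":{"type":"array","items":{"type":"array","items":{"type":"array","items":{"type":"number"}}}},"grip":{"type":"number"},"newtons":{"type":"number"}},"required":["targets"]}

```bash
mkdir -p pics; ls; cat > h.py <<'E'
from station import arm,cams,job_done,finder
import numpy as np,cv2
from scipy.spatial.transform import Rotation as R
def Rot(a):
    a=np.array(a,float)
    return a if a.shape==(3,3) else (R.from_quat(a).as_matrix() if a.size==4 else R.from_euler('xyz',a).as_matrix())
def cloud(name,d):
    p=cams.camera_params(name);K=np.array(p['intrinsics'])
    v,u=np.mgrid[:384,:512]
    c=np.stack([(u-K[0,2])/K[0,0]*d,(v-K[1,2])/K[1,1]*d,d],-1)
    return c@Rot(p['attitude']).T+np.array(p['position'])
def save(n,a): cv2.imwrite('pics/'+n,cv2.cvtColor(a,cv2.COLOR_RGB2BGR))
E
python3 - <<'E'
from h import *
print(arm.get_state(),arm.tcp_to_tips)
for c in('scene','top'):
    print(c,cams.camera_params(c))
    a,d=cams.grab_frame(c);save(c+'0.png',a);np.savez(c+'0.npz',a=a,w=cloud(c,d),d=d)
    for q in('cream_tray_mid','cream_tray_grip','blue_tray_mid','bench_pin'):
        print(q,[(np.round(r['xyz'],3).tolist(),round(r['score'],2)) for r in finder.find_in(c,q)])
E
```

```text
pics
{'t': 0.0, 'q': array([ 1.57208722e+00,  3.59377397e-01,  1.10594110e-02, -3.87372737e-04,
       -1.22409853e+00, -2.88078718e-01]), 'qd': array([-0.00074587, -0.00043774, -0.00138512,  0.00018247, -0.00105505,
       -0.00217153]), 'joint_efforts': array([ 9.52390910e-04, -5.82702184e+01,  2.93053508e+01,  6.99750692e+00,
        6.82327125e-03, -1.58855987e-04]), 'eef_pos': array([0.19089179, 0.64723521, 0.40372211]), 'ee_rot': array([ 3.13993576e+00, -1.11212620e-04, -2.86919658e-01]), 'force': array([ 0.44779737, -0.01288624, -0.27502511]), 'moment': array([ 0.0078172 , -0.06689639, -0.05620044]), 'width': 0.08767141831093242} 0.1781
scene {'intrinsics': array([[396.0390866 ,   0.        , 245.41346747],
       [  0.        , 396.0390866 , 196.60400604],
       [  0.        ,   0.        ,   1.        ]]), 'position': array([1.05586765, 0.24006849, 0.57557607]), 'attitude': array([-2.24300151, -0.01691698,  1.99149548])}
cream_tray_mid [([0.254, 0.25, 0.004], 0.97), ([0.512, 0.23, 0.004], 0.77), ([0.244, -0.236, 0.009], 0.62)]
cream_tray_grip [([0.249, -0.236, 0.01], 0.63), ([0.257, 0.245, 0.01], 0.61), ([0.516, 0.232, -0.0], 0.55)]
blue_tray_mid [([0.53, -0.225, 0.009], 0.74)]
bench_pin [([0.829, -0.052, 0.084], 0.58)]
top {'intrinsics': array([[493.08850084,   0.        , 255.60507908],
       [  0.        , 493.08850084, 183.21623255],
       [  0.        ,   0.        ,   1.        ]]), 'position': array([0.25402664, 0.00932682, 1.07287133]), 'attitude': array([-2.94535034e+00,  1.72435761e-03, -1.55496373e+00])}
cream_tray_mid [([0.257, 0.252, 0.002], 0.97), ([0.255, -0.233, 0.002], 0.97), ([0.506, 0.224, 0.004], 0.78)]
cream_tray_grip [([0.258, 0.254, 0.0], 0.88), ([0.254, -0.232, 0.004], 0.88), ([0.512, 0.227, 0.005], 0.65)]
blue_tray_mid [([0.532, -0.224, 0.002], 0.63)]
bench_pin [([0.778, -0.063, 0.082], 0.8)]
```

View pics/top0.png

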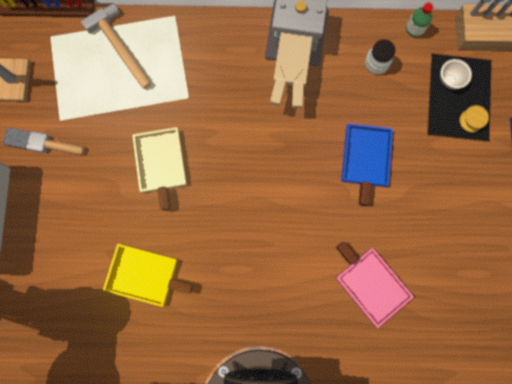

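View pics/scene0.png

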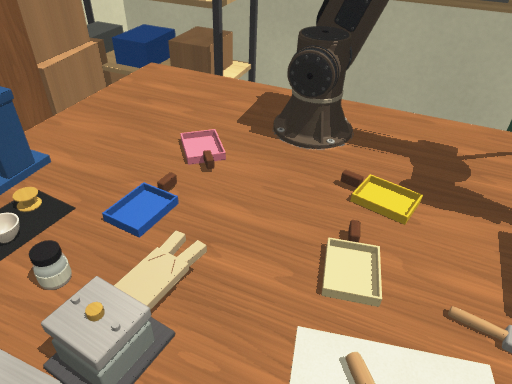

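The top view shows four tray-like things: cream (160,160), yellow (142,275), pink (376,287) and blue (367,160). Only the one at (160,160) is cream, and its grip bar at (165,198) faces the robot. The pin's prong ends are near (277,103) and (297,103). I'll measure these and enlarge the cream tray.

```bash
cat >> h.py <<'E'
def tray(w,a,lo=0.015,box=None):
    "min-area rect of rim/bar points above the bench, in box"
    x0,x1,y0,y1=box
    m=(w[...,2]>lo)&(w[...,2]<0.05)&(w[...,0]>x0)&(w[...,0]<x1)&(w[...,1]>y0)&(w[...,1]<y1)
    dark=a.max(-1)<110
    return m&~dark,m&dark
E
python3 - <<'E'
from h import *
z=np.load('top0.npz');a,w=z['a'],z['w']
print('bench z',np.median(w[200:300,230:300,2]))
hsv=cv2.cvtColor(a,cv2.COLOR_RGB2HSV)
t,g=tray(w,a,box=(.38,.62,.12,.32))
for n,m in(('tray',t),('bar',g)):
    p=w[m];print(n,len(p),p.min(0).round(3),p.max(0).round(3),np.median(p[:,2]))
    r=cv2.minAreaRect(p[:,:2].astype(np.float32));print(r)
# pin
m=(w[...,2]>.07)&(w[...,2]<.09)&(w[...,0]>.5)&(abs(w[...,1]+.06)<.08)
p=w[m];print('pin',len(p),p.min(0),p.max(0))
for x in np.arange(p[:,0].min(),p[:,0].max(),.01):
    s=p[(p[:,0]>=x)&(p[:,0]<x+.01)]
    print(round(x,3),s[:,1].min().round(4),s[:,1].max().round(4),len(s),np.median(s[:,2]).round(3))
s=w[w[...,2]>.1];s=s[(s[:,0]>.6)&(abs(s[:,1]+.06)<.12)];print('stand',cv2.minAreaRect(s[:,:2].astype(np.float32)))
c=np.hstack([cv2.resize(a[110:220,110:220],(400,400)),cv2.resize(a[60:125,250:315],(400,400))])
save('crop.png',c)
E
```

```text
bench z -0.0015869551343438149
tray 620 [0.401 0.169 0.015] [0.587 0.289 0.041] 0.021033824621664476
((0.49008187651634216, 0.22463661432266235), (0.1808249056339264, 0.1010797917842865), 11.038111686706543)
bar 61 [0.401 0.199 0.015] [0.447 0.212 0.04 ] 0.03116434977292437
((0.4234151840209961, 0.20296551287174225), (0.012498174794018269, 0.046605512499809265), 83.60071563720703)
pin 2160 [ 0.61987084 -0.12062297  0.07008633] [ 0.79250775 -0.01360306  0.08999274]
0.62 -0.0818 -0.0179 74 0.077
0.63 -0.0819 -0.0136 98 0.078
0.64 -0.082 -0.0157 94 0.078
0.65 -0.082 -0.0177 87 0.078
0.66 -0.0818 -0.0199 96 0.078
0.67 -0.0886 -0.0219 129 0.078
0.68 -0.0906 -0.0196 148 0.078
0.69 -0.0908 -0.0216 144 0.078
0.7 -0.0928 -0.0236 136 0.078
0.71 -0.0949 -0.0237 148 0.078
0.72 -0.0951 -0.0257 140 0.078
0.73 -0.0974 -0.0277 140 0.078
0.74 -0.0993 -0.0298 134 0.078
0.75 -0.0998 -0.0298 142 0.078
0.76 -0.1018 -0.0317 137 0.079
0.77 -0.1206 -0.034 148 0.078
0.78 -0.11 -0.0226 153 0.08
0.79 -0.0357 -0.0161 12 0.086
stand ((0.8216565847396851, -0.07455047965049744), (0.10873690247535706, 0.08004173636436462), 81.84938049316406)
```

View pics/crop.png

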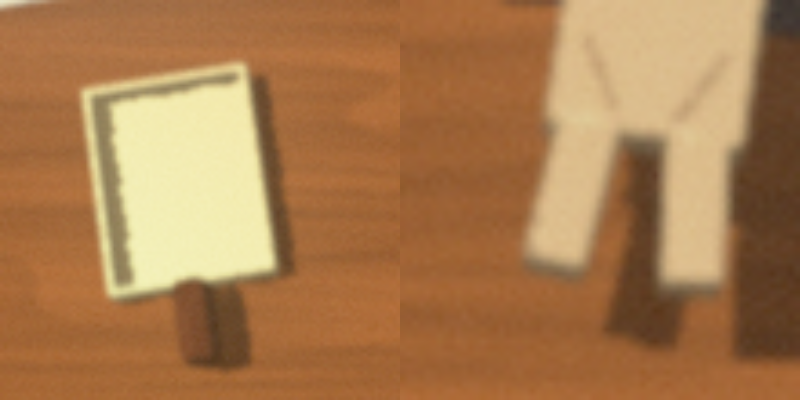

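The left crop confirms the cream tray, with its bar towards the robot. The right crop shows the two prong ends, near full-frame (275,103) and (297,106).

```bash
cat >> h.py <<'E'
def pix(name,uv,z):
    p=cams.camera_params(name);K=np.array(p['intrinsics']);A=Rot(p['attitude']);o=np.array(p['position'])
    r=np.c_[(np.array(uv,float)-K[:2,2][None])/[K[0,0],K[1,1]],np.ones(len(uv))]@A.T
    return (o+r*((z-o[2])/r[:,2])[:,None])[:,:2]
E
python3 - <<'E'
from h import *
c=np.array([(82,90),(245,63),(278,272),(108,298)])/3.636+110
t=pix('top',c,.022);print('tray corners',t.round(4).tolist(),'mid',t.mean(0))
ax=(t[0]+t[1]-t[2]-t[3])/2;print('L',np.linalg.norm(ax),'W',np.linalg.norm(t[0]+t[3]-t[1]-t[2])/2,'yaw',np.degrees(np.arctan2(ax[1],ax[0])))
yaw=np.arctan2(ax[1],ax[0]);u=ax/np.linalg.norm(ax);print('grip from rim',t.mean(0)-.09*u)
b=pix('top',np.array([(175,283),(205,281),(215,360),(187,363)])/3.636+110,.038);print('bar corners',b.round(4).tolist(),b.mean(0))
P=pix('top',[(250+(x-400)/6.154,60+y/6.154) for x,y in [(555,265),(691,285)]],.08);print('prongs',P,'tip',P.mean(0))
n=P[0]-P[1];print('perp yaw',np.degrees(np.arctan2(-n[0],n[1])))
E1=pix('top',[(250+(x-400)/6.154,60+y/6.154) for x,y in [(546,125),(562,10),(742,145),(765,10)]],.08)
print(E1)
for i in(0,2): d=E1[i+1]-E1[i];print('edge yaw',np.degrees(np.arctan2(d[1],d[0])))
z=np.load('top0.npz');w=z['w']
m=(w[...,2]>.074)&(w[...,2]<.083)&(w[...,0]>.68)&(w[...,0]<.765)&(abs(w[...,1]+.06)<.05)
p=w[m][:,:2].astype(np.float32)
B=[];
for x in np.arange(.68,.765,.005):
    s=p[(p[:,0]>=x)&(p[:,0]<x+.005)];B.append((x+.0025,s[:,1].min(),s[:,1].max()))
B=np.array(B)
for k in(1,2):f=np.polyfit(B[:,0],B[:,k],1);print('fit',k,np.degrees(np.arctan(f[0])),np.polyval(f,P.mean(0)[0]))
# scene check
z=np.load('scene0.npz');w=z['w'];print('scene pinpts')
m=(w[...,2]>.074)&(w[...,2]<.083)&(w[...,0]<.765)&(w[...,0]>.5)&(abs(w[...,1]+.06)<.06);p=w[m]
for x in np.arange(.62,.765,.01):
    s=p[(p[:,0]>=x)&(p[:,0]<x+.01)]
    if len(s):print(round(x,3),s[:,1].min().round(4),s[:,1].max().round(4),len(s))
print(p[:,0].min())
E
```

```text
tray corners [[0.5682, 0.289], [0.5869, 0.1904], [0.457, 0.1646], [0.4397, 0.2652]] mid [0.51295473 0.22727334]
L 0.13154072912123546 W 0.10122569576636349 yaw 10.870562639766492
grip from rim [0.42456971 0.21030016]
bar corners [[0.4464, 0.2224], [0.4479, 0.2049], [0.4012, 0.1967], [0.3991, 0.2129]] [0.42365753 0.20921577]
prongs [[ 0.62534782 -0.02462734]
 [ 0.61880524 -0.07149171]] tip [ 0.62207653 -0.04805953]
perp yaw -7.947503922777753
[[ 0.67663477 -0.02108046]
 [ 0.71962707 -0.02631986]
 [ 0.67027047 -0.08924262]
 [ 0.7206967  -0.0975042 ]]
edge yaw -6.948272558636101
edge yaw -9.304386905717253
fit 1 -7.442071975541148 -0.08204089916598643
fit 2 -7.80064544539271 -0.012193955270128273
scene pinpts
0.62 -0.0813 -0.0611 19
0.63 -0.0821 -0.0137 96
0.64 -0.0825 -0.0144 114
0.65 -0.0846 -0.0171 119
0.66 -0.0841 -0.0193 130
0.67 -0.0899 -0.0216 133
0.68 -0.0899 -0.0197 179
0.69 -0.0931 -0.0204 199
0.7 -0.0931 -0.0227 201
0.71 -0.0956 -0.0232 212
0.72 -0.097 -0.0254 212
0.73 -0.0977 -0.0267 231
0.74 -0.0995 -0.0279 229
0.75 -0.0989 -0.029 248
0.76 -0.1011 -0.0304 122
0.6260570649413841
```

Both cameras agree within a few mm: tip (0.622,-0.048), pin axis at -7.9°. The cream tray's mid is (0.513,0.227) at 10.9°, and the rim size matches 130x100. The grip point is (0.4245,0.2095), so I'll work out the approach above it.

```bash
cat >> h.py <<'E'
def to(xyz,yawdeg):
    "shift in tool axes and turn from the current pose"
    s=arm.get_state();A=Rot(s['ee_rot']);d=A.T@(np.array(xyz)-s['eef_pos'])
    t=-(yawdeg-np.degrees(s['ee_rot'][2]));print('t',s['t'],'eef',s['eef_pos'].round(4),s['ee_rot'].round(3),'w',s['width'],'shift mm',(d*1000).round(1),'turn',round(((t+180)%360)-180,1),'q',s['q'].round(2))
E
python3 -c "
from h import *
to([.4245,.2095,.29],10.9)"
```

```text
t 0.5 eef [0.1909 0.6474 0.4046] [ 3.142 -0.    -0.287] w 0.08775039015042768 shift mm [347.9 354.  114.7] turn -27.3 q [ 1.57  0.36  0.01  0.   -1.22 -0.29]
```

Call:
play_rows(
  targets=[
    [[0.04,0.04,0.013,-5],[0.08,0.08,0.026,-10],[0.12,0.122,0.04,-15],[0.16,0.163,0.053,-20],[0.2,0.204,0.066,-27.3]],
  ],
  grip=0,
)

```text
t: 1.12
eef_pos: [0.3256, 0.3934, 0.3386]
ee_rot: [-3.141, -0.001, 0.194]
force: [-0.1, 0.7, 0.8]
width: 0.0876
```

```bash
python3 -c "
from h import *
to([.4245,.2095,.29],10.9)"
```

```text
t 1.125 eef [0.3256 0.3934 0.3386] [-3.141e+00 -1.000e-03  1.940e-01] w 0.08763776036222852 shift mm [ 61.6 199.5  48.5] turn 0.2 q [ 1.26  0.14 -0.44  0.   -0.99  0.5 ]
```

Call:
play_rows(
  targets=[
    [[0.015,0.05,0.012,0],[0.03,0.1,0.024,0],[0.046,0.15,0.036,0],[0.0616,0.1995,0.0485,0],[0.0616,0.1995,0.0485,0]],
  ],
)

```text
t: 1.75
eef_pos: [0.4238, 0.2079, 0.2894]
ee_rot: [3.14, 0.002, 0.185]
force: [0.1, -0.1, 1.1]
width: 0.088
```

```bash
python3 - <<'E'
from h import *
to([.4245,.2095,.29],10.9)
to([.4245,.2095,.185],10.9)
a,d=cams.grab_frame('scene');a2,_=cams.grab_frame('top')
save('above.png',np.hstack([cv2.resize(a[180:330,290:430],(500,536)),cv2.resize(a2[110:230,110:230],(300,536))]))
E
```

```text
t 1.75 eef [0.4238 0.2079 0.2894] [3.14e+00 2.00e-03 1.85e-01] w 0.08796747499517292 shift mm [ 1.  -1.4 -0.6] turn -0.3 q [ 0.87  0.14 -0.58 -0.   -0.85  0.88]
t 1.75 eef [0.4238 0.2079 0.2894] [3.14e+00 2.00e-03 1.85e-01] w 0.08796747499517292 shift mm [  1.2  -1.5 104.4] turn -0.3 q [ 0.87  0.14 -0.58 -0.   -0.85  0.88]
```

View pics/above.png

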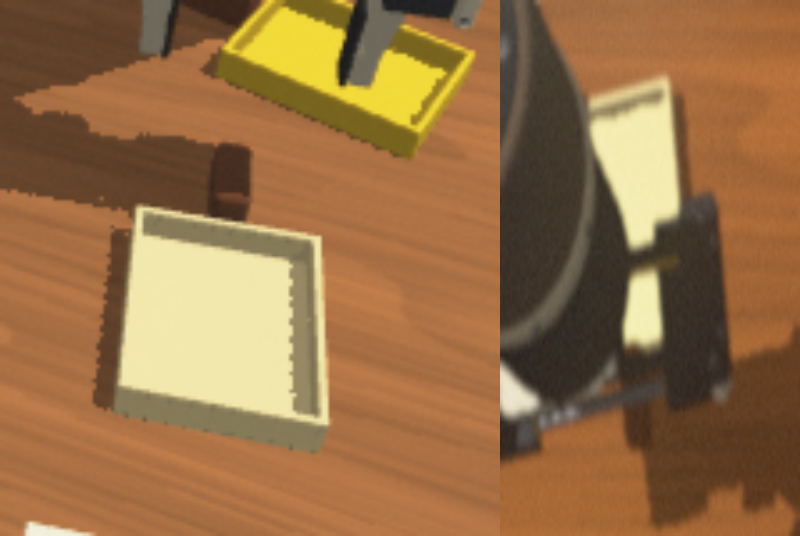

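The crop shows the cream tray's bar free, with the two fingers aligned to straddle it. The yellow tray only sits behind them in perspective. Descending.

Call:
play_rows(
  targets=[
    [[0.0005,0,0.03,0],[0.001,-0.001,0.06,0],[0.001,-0.001,0.085,0],[0.001,-0.001,0.104,0],[0.001,-0.001,0.104,0]],
  ],
)

```text
t: 2.48
eef_pos: [0.4234, 0.213, 0.1854]
ee_rot: [3.14, 0.002, 0.191]
force: [-0.8, -0.4, -0.3]
width: 0.0874
```

Call:
play_rows(
  targets=[
    [[0,0,0,0],[0,0,0,0],[0,0,0,0],[0,0,0,0],[0,0,0,0]],
  ],
  grip=255,
  newtons=25,
)

```text
t: 3.1
eef_pos: [0.424, 0.212, 0.1863]
ee_rot: [-3.141, -0.0, 0.19]
force: [-0.6, -0.3, -1.0]
width: 0.0436
```

```bash
python3 - <<'E'
from h import *
to([.533,-.0356,.185],-7.9)
print(arm.get_state()['force'])
E
```

```text
t 3.1 eef [0.424  0.212  0.1863] [-3.141 -0.     0.19 ] w 0.04355520237814543 shift mm [ 60.4 263.7   1.3] turn 18.8 q [ 0.88  0.3  -0.69  0.   -0.58  0.88]
[-0.61481604 -0.32643969 -1.04640421]
```

Still closing; wait for the bar (20 mm).

Call:
play_rows(
  targets=[
    [[0,0,0,0],[0,0,0,0],[0,0,0,0],[0,0,0,0],[0,0,0,0]],
  ],
)

```text
t: 3.72
eef_pos: [0.424, 0.212, 0.1861]
ee_rot: [3.142, 0.0, 0.19]
force: [0.1, 0.1, -0.5]
width: 0.0196
```

Call:
play_rows(
  targets=[
    [[0,0,0,0],[0,0,0,0]],
  ],
)

```text
t: 3.98
eef_pos: [0.424, 0.212, 0.1861]
ee_rot: [3.142, 0.0, 0.19]
force: [0.8, 0.6, -0.7]
width: 0.0197
```

```bash
python3 - <<'E'
from h import *
to([.533,-.0356,.185],-7.9)
E
```

```text
t 3.975 eef [0.424  0.212  0.1861] [3.142 0.    0.19 ] w 0.01974370085742015 shift mm [ 60.4 263.7   1.1] turn 18.8 q [ 0.88  0.3  -0.69 -0.   -0.58  0.88]
```

Gripped at 19.7 mm, which matches the 20 mm bar. Sliding the first part.

Call:
play_rows(
  targets=[
    [[0.0,0.02,0,1],[0.0,0.05,0,3],[0.005,0.08,0,6],[0.01,0.11,0,9],[0.015,0.14,0,12]],
  ],
)

```text
t: 4.6
eef_pos: [0.4651, 0.0757, 0.1861]
ee_rot: [3.142, 0.0, -0.022]
force: [0.2, 0.6, -1.8]
width: 0.0199
```

```bash
python3 - <<'E'
from h import *
to([.533,-.0356,.186],-7.9)
E
```

```text
t 4.6 eef [0.4651 0.0757 0.1861] [ 3.142  0.    -0.022] w 0.01991754364396588 shift mm [7.030e+01 1.098e+02 1.000e-01] turn 6.6 q [ 0.58  0.3  -0.69 -0.   -0.58  0.97]
```

Call:
play_rows(
  targets=[
    [[0.006,0.025,0,1.5],[0.012,0.052,0,3],[0.02,0.08,0,5],[0.027,0.105,0,6.6],[0.03,0.115,0,6.6]],
  ],
)

```text
t: 5.22
eef_pos: [0.4926, -0.0398, 0.1861]
ee_rot: [-3.142, 0.0, -0.137]
force: [-0.3, 1.9, 0.6]
width: 0.02
```

```bash
python3 - <<'E'
from h import *
to([.533,-.0356,.186],-7.9)
a,d=cams.grab_frame('scene');w=cloud('scene',d);a2,d2=cams.grab_frame('top');w2=cloud('top',d2)
np.savez('mid.npz',a=a,w=w,a2=a2,w2=w2)
save('mid.png',np.hstack([cv2.resize(a[170:330,80:280],(500,400)),cv2.resize(a2[80:200,220:320],(300,400))]))
E
```

```text
t 5.225 eef [ 0.4926 -0.0398  0.1861] [-3.142  0.    -0.137] w 0.020024419793054617 shift mm [39.4 -9.7  0.1] turn 0.0 q [ 0.32  0.33 -0.64 -0.   -0.6   1.12]
```

View pics/mid.png

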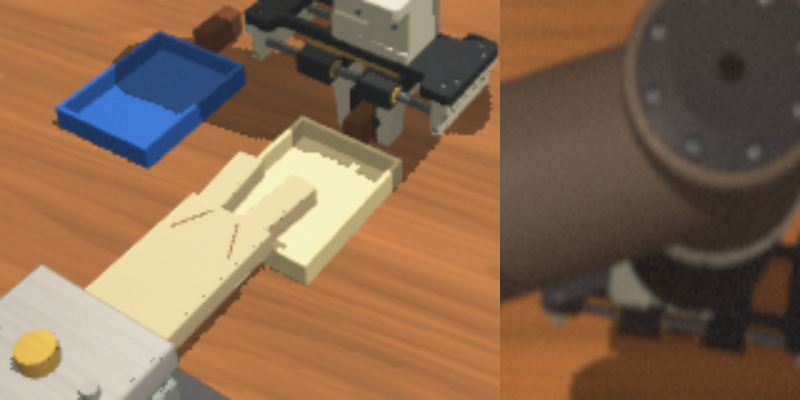

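Blue tray is undisturbed. The cream tray runs under the prongs with a clear gap, and the gripper is well clear of the pin. I'll check the tray pose from its visible rim corners.

```bash
python3 - <<'E'
from h import *
t=pix('scene',np.array([(302,119),(402,163),(307,268)])/2.5+[80,170],.022)
print(t, np.linalg.norm(t[0]-t[1]),np.linalg.norm(t[2]-t[1]))
d=t[2]-t[1];print('yaw',np.degrees(np.arctan2(d[1],d[0])),'mid',(t[0]+t[2])/2)
m=arm.get_state();y=m['ee_rot'][2];mid=m['eef_pos'][:2]+.09*np.array([np.cos(y),np.sin(y)]);print('mid from tool',mid)
E
```

```text
[[ 0.52168038 -0.09126435]
 [ 0.5340959   0.00677497]
 [ 0.66027217 -0.00994617]] 0.09882232819824224 0.12727940966065393
yaw -7.5489679337013085 mid [ 0.59097627 -0.05060526]
mid from tool [ 0.5818472  -0.05163966]
```

```bash
python3 - <<'E'
from h import *
z=np.load('mid.npz');a=z['a'];w=z['w']
P=pix('scene',np.array([(248,155),(308,187)])/2.5+[80,170],.08);print('prongs',P,P.mean(0))
c=a[205:290,150:250];save('z.png',cv2.resize(c,(800,680)[:2],interpolation=cv2.INTER_CUBIC)[:600])
# rim points from depth, rear wall & left side
m=(w[...,2]>.018)&(w[...,2]<.027)&(w[...,0]>.48)&(w[...,0]<.7)&(w[...,1]>-.12)&(w[...,1]<.03)&(a.min(-1)>100)
p=w[m];print(len(p),p.min(0),p.max(0));r=cv2.minAreaRect(p[:,:2].astype(np.float32));print(r)
E
```

```text
prongs [[ 0.62830724 -0.07259404]
 [ 0.63821109 -0.01803647]] [ 0.63325916 -0.04531526]
283 [ 0.5174487  -0.10343729  0.01811204] [0.65911137 0.00242672 0.0256446 ]
((0.5880608558654785, -0.05434904620051384), (0.10215827077627182, 0.13179603219032288), 82.47693634033203)
```

View pics/z.png

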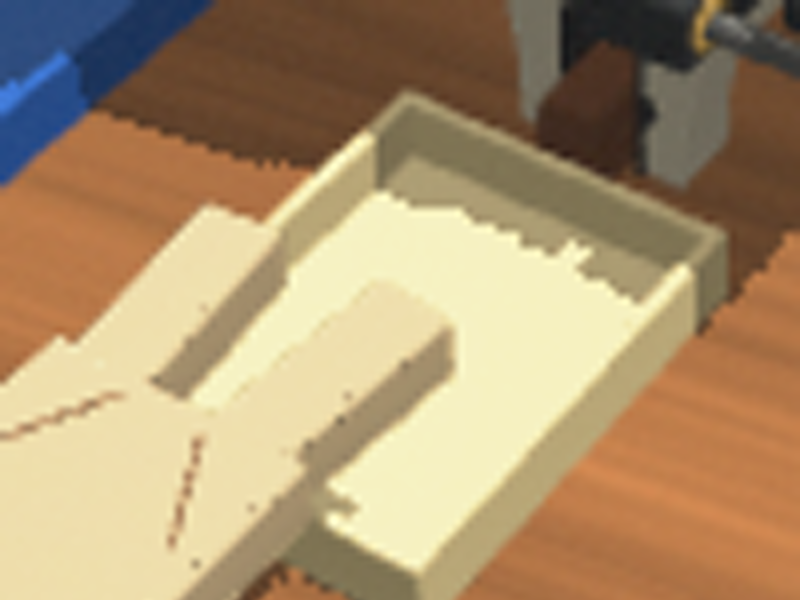

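In the scene camera, the tray relative to the pin tip is about 40 mm short and 10 mm off sideways. That agrees with the tool-based estimate (39.4, -9.7), so I'll finish the slide.

Call:
play_rows(
  targets=[
    [[0.006,-0.003,0,0],[0.015,-0.007,0,0],[0.026,-0.0095,0,0],[0.035,-0.01,0,0],[0.0395,-0.01,0,0]],
  ],
)

```text
t: 5.95
eef_pos: [0.5338, -0.0334, 0.1861]
ee_rot: [3.141, 0.001, -0.135]
force: [-6.1, 1.7, 6.5]
width: 0.0199
```

```bash
cat >> h.py <<'E'
def check(name):
    to([.533,-.0356,.186],-7.9)
    a,d=cams.grab_frame('scene');w=cloud('scene',d);a2,_=cams.grab_frame('top')
    save(name,np.hstack([cv2.resize(a[170:330,80:280],(500,400),interpolation=cv2.INTER_CUBIC),cv2.resize(a2[80:200,220:320],(300,400))]))
    m=(w[...,2]>.018)&(w[...,2]<.027)&(w[...,0]>.5)&(w[...,0]<.74)&(w[...,1]>-.12)&(w[...,1]<.03)&(a.min(-1)>100)
    p=w[m];print(cv2.minAreaRect(p[:,:2].astype(np.float32)))
    P=pix('scene',np.array([(247,221),(414,303)])/8+[150,205],.08);print('prongs scene',P,P.mean(0))
E
python3 -c "
from h import *
check('in.png')"
```

```text
t 5.95 eef [ 0.5338 -0.0334  0.1861] [ 3.141e+00  1.000e-03 -1.350e-01] w 0.0198533975406236 shift mm [-0.5  2.3  0.1] turn 0.2 q [ 0.3   0.38 -0.55 -0.   -0.64  1.13]
((0.6300904154777527, -0.0468732975423336), (0.10051990300416946, 0.13137103617191315), 82.84111785888672)
prongs scene [[ 0.62842459 -0.06902647]
 [ 0.63516927 -0.02259467]] [ 0.63179693 -0.04581057]
```

View pics/in.png

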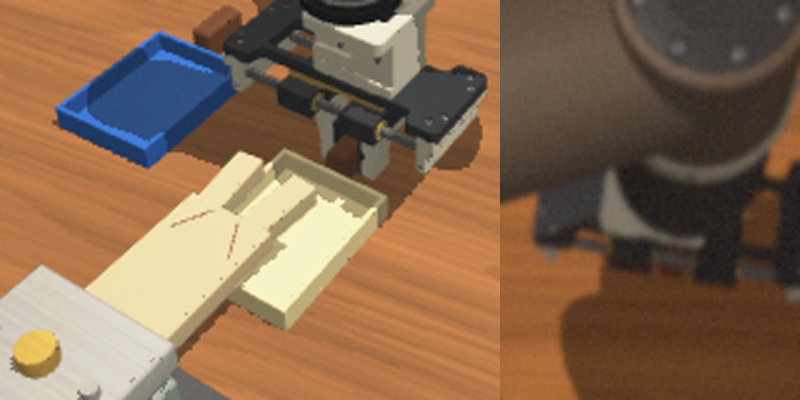

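Tray mid is (0.630,-0.047) against tip (0.632,-0.046) in the same camera, yaw -7.2°. Tray is flat and inside tolerance, so I'll release and rise.

Call:
play_rows(
  targets=[
    [[0,0,0,0],[0,0,0,0],[0,0,0,0],[0,0,0,0],[0,0,0,0]],
  ],
  grip=100,
)

```text
t: 6.68
eef_pos: [0.5333, -0.0336, 0.1862]
ee_rot: [-3.142, -0.0, -0.135]
force: [-0.3, 0.3, -0.7]
width: 0.053
```

Call:
play_rows(
  targets=[
    [[0,0,0,0],[0,0,0,0],[0,0,0,0]],
  ],
)

```text
t: 7.05
eef_pos: [0.5333, -0.0336, 0.1862]
ee_rot: [-3.142, -0.0, -0.135]
force: [-0.0, 0.0, 0.2]
width: 0.0533
```

Call:
play_rows(
  targets=[
    [[0,0,-0.015,0],[0,0,-0.04,0],[0,0,-0.08,0],[-0.02,0,-0.12,0],[-0.04,0,-0.16,0]],
  ],
)

```text
t: 7.68
eef_pos: [0.493, -0.0283, 0.3484]
ee_rot: [-3.141, -0.001, -0.135]
force: [0.9, 0.9, 0.7]
width: 0.0534
```

Call:
play_rows(
  targets=[
    [[0,-0.05,-0.02,0],[0,-0.1,-0.03,0],[0,-0.16,-0.03,0],[0,-0.21,-0.03,0],[0,-0.25,-0.03,0]],
  ],
)

```text
t: 8.3
eef_pos: [0.5271, 0.2214, 0.3775]
ee_rot: [-3.141, -0.001, -0.134]
force: [0.8, 0.1, 0.4]
width: 0.0534
```

```bash
python3 -c "
from h import *
check('end.png')
for q in('blue_tray_mid',): print([(r['xyz'],r['score']) for r in finder.find_in('top',q)])"
```

```text
t 8.3 eef [0.5271 0.2214 0.3775] [-3.141e+00 -1.000e-03 -1.340e-01] w 0.053441368186708346 shift mm [ 40.  254.  191.3] turn 0.2 q [ 0.74  0.21 -0.26  0.   -1.1   0.7 ]
((0.630324125289917, -0.04676046967506409), (0.10013116896152496, 0.13159668445587158), 83.04954528808594)
prongs scene [[ 0.62842459 -0.06902647]
 [ 0.63516927 -0.02259467]] [ 0.63179693 -0.04581057]
[([0.5314, -0.2283, 0.0006], 0.86)]
```

View pics/end.png

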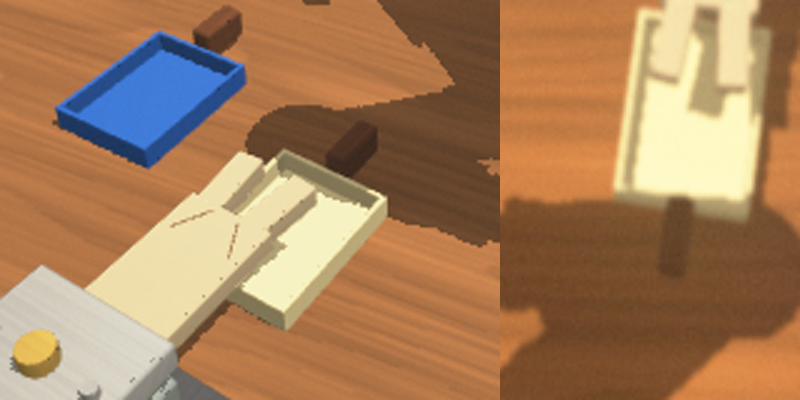

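Blue tray is unmoved. The cream tray lies flat under the tip with its bar out. One cross-check from the top camera (rear rim corners near px (258,138) and (303,144)), then I'll hand in.

```bash
python3 - <<'E'
from h import *
t=pix('top',[(258.3,137.8),(302.7,143.8)],.022);y=np.radians(-7.5)
mid=t.mean(0)+.065*np.array([np.cos(y),np.sin(y)])
e=mid-[.622,-.048];p=np.radians(-7.9);u=np.array([np.cos(p),np.sin(p)])
al,ac=e@u,e@[-u[1],u[0]];print(t,mid,al,ac)
if abs(al)<.012 and abs(ac)<.01: print(job_done())
E
```

```text
[[ 0.5654582   0.01010456]
 [ 0.55320458 -0.08810477]] [ 0.62377531 -0.04748431] 0.0016875793986206743 0.0007548051609789195
the job is handed in; nothing more can be done
None
```

I gripped the cream tray by its bar, slid it flat along the bench under the pin, released it and moved the arm clear. I handed the job in at about 8 s of the 38 s allowed.

- **Position:** the top camera puts the tray's middle +1.7 mm along the pin and +0.8 mm across it, measured from the tip. The scene camera puts it about -1.5 mm along and -1 mm across.
- **Alignment:** the tray is within about 1° of the pin's line, with the handle end out. The rim shows it lying flat.
- **Blue tray:** the detector placed it 4 mm from its first reading, which is within its noise, and it looks unmoved.
- **Contact:** the pictures show the gripper well clear of the pin and stand. The largest force reported at the end of any move was about 9 N, when the slide stopped.
- **Disagreement:** the two cameras differ by up to 10 mm on the tip's absolute x (0.622 and 0.632 m). I judged the placing within each camera separately, and both agree.

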